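# Prime the laundry doser: dial to index, bayonet cap held at its vent position

## Robot

A 7-joint arm with a two-finger parallel gripper is mounted at the origin on a cart in front of the work surface, level with it; the furniture and walls round the work are solid. World frame = base frame: x ahead of the robot, y to its left, z up, the work surface at z = 0. Lengths are in m, angles in rad, forces in N, time in s.
With the tool pointing down it reaches from about 0.4 to 0.85 m from the base axis. Payload 10.4 kg.
Tool frame: the origin (TCP) lies between the finger pads, 19 mm behind the fingertips; this is the grasp point; z points along the fingers, y is the line along which they close (so a half turn about z gives the same grasp; the last joint's range is limited). The gripper opens to 85 mm and grips with 20 to 120 N. Pads are 22 mm wide; open, the fingers measure 114 mm over their backs; the gripper's body (76 mm by 85 mm) begins 54 mm behind the grasp point. The pads swing forward as they close: fully open they stand 13 mm farther back than shut.
Start: joints at [-1.313, 0.332, -0.065, 1.46, 0.022, 1.35, -0.088], TCP at [0.173, 0.601, 0.25] pointing down, gripper open.
Joint ranges: [-2.6, 2.6], [-0.5, 2.12], [-1.47, 1.34], [0.16, 2.42], [-1.27, 4.41], [0.06, 2.06], [-2.6, 2.6]. Speed limits (rad/s): [2.22, 2.22, 2.79, 2.79, 3.14, 3.14, 3.14].

## Interface

Orientations are given as a unit quaternion [x, y, z, w].
In Python, from workcell import get_obs, camera, hand_in gives the robot as it stands. The module is installed in compiled form; this text tells all that it offers.
- The arm moves only by the tool move_arm, never from a script. Its argument "plan" is a list of rows, each an object with "delta_pos": the shift along the tool's x, y, z in fractions of the full range, 1 being 0.6 m, a list of three; "turn": the turn, a rotation vector about the tool's x, y, z in a scale on which 1.0 is 2 rad, a list of three; "fingers": the closure, from 0 (fully open) to 1 (shut). A call has 1 to 12 rows; each row is the pose to reach, as a shift and turn from the pose commanded when the call began, along the tool's axes at that moment; what a row does not reach only later rows make up. A row lasts 1/8 s, in which the tool goes at most 62.5 mm and 10.7 degrees, less where a joint would pass 70% of its speed; a pose out of reach is approached as far as the arm can. Shift and turn numbers lie between -1 and 1, and a call with a number outside is refused. A call with a gripper value outside its range is refused whole. The fingers move at their own pace and stop on an object; "force" is the grip in N (left out, the last holds). Time passes only in rows, so rows that repeat a pose let the fingers close. It gives the time, the measured TCP pose, the force, the opening and the grip force at its end, in the units of the state.
- get_obs(): the state, without advancing time (a new reading comes with each control period).
- camera(name): name is "side" or "top"; returns a dict with "color" (420x560x3 uint8, red, green, blue), "range_z" (420x560 float32, m along the optical axis (not along the pixel's ray), 0 where there is no reading), "fx", "fy", "cx", "cy" (pixels), "R" (3x3) and "t" (3): a world point X has camera coordinates R X + t. Camera axes: x right, y down, z forward; pixel columns grow to the right and rows downward; lengths in m; the calibration is good to about 2 mm. A picture is of the moment at which its call begins.
- hand_in(): hands the job in; it is judged then, once.
The state is a dict: "clock": time; "joint_pos": joint angles; "joint_velocities": joint speeds; "tau": joint torques, N m; "position": TCP position; "ee_rot": TCP orientation; "ft_force": force on the tool from outside, world axes, zero at the start; "torque": the same for the moment, N m; "grip_width": opening from 0.0 (shut) to 1.0 (fully open); "grasp_force": force on a finger pad.
Only numpy, scipy, OpenCV 4.12 (cv2) and the standard library are available. Lean on these libraries where they do the work, as an engineer would, in place of code of your own. Each camera call takes 0.05 s, during which the arm holds its last target. There are 200 camera calls.

## Task

Prime the detergent dosing unit: first turn the bar dial on its top until its nose stands at the one broad rib of the scale and leave it there. Then put the bayonet cap into the neck with its lugs through the notches, press it down flush on the rim against the spring and twist it clockwise half way, until its tabs stand at the broad vent ribs, but never on as far as the lock (the pairs of thin ribs). The program finishes while still holding the cap there in the gripper, pressed down flush, because it springs up if let go; leave the other things where they stand.

Things in the scene. Friction and masses are not known exactly. Their poses are not given: they have to be found in the camera images.
- doser: Dosing unit, fixed: white block 100 (its x) x 200 (its y) mm, deck 48 mm above the worktop; origin under its centre on the worktop, z up. On the deck: a round grey neck at (0, -48) mm and a bar dial at (0, +50) mm in its frame. Two short hose tails stick out 34 mm at the back (+x). It stands dial end towards the robot: x roughly to the left, y towards the robot.
- neck (a point): Centre of the neck's rim, 80 mm above the worktop, axes as the doser's. Neck: outer radius 38, bore radius 22 mm through a 10 mm thick flange, radius 31 below it. Two lug notches in the flange, each +-22 deg wide, at the doser's +x and -x, each marked by one thin rib outside on the neck.
- vent (a point): Broad rib on the neck's outside: the vent position, 45 deg clockwise (from above) from the +x entry rib, 41 mm from the neck's axis; a like one on the far side of the neck. The lock, 88 deg from entry, has a pair of thin ribs; there the lugs snap up into pockets. The inserted cap turns clockwise only, once its lugs are below the flange.
- plunger (a joint): Travel (m) of the sprung steel plate, radius 16 mm, inside the neck: 0 free, 0.012 with the cap flush. It meets the cap's foot 12 mm above flush and pushes up with 2.4 N, growing to 4.2 N at flush. A cap let go with its lugs under the flange springs up 6 mm.
- dial (a joint): Dial angle in rad, 0 to 2.6, growing clockwise from above. The dial's nose points along the doser's +y at 0, its +x at 1.57. The scale has thin ribs every 0.35 rad; the broad rib, the fifth, is at 1.40. It stays where it is left (friction 0.04 N m).
- dial_grip (a point): On the dial's axis, 75 mm above the worktop, in the dial's bar: bar 42 mm long (along the nose), 12 mm thick, from 61 to 85 mm above the worktop, on a round skirt of radius 26 mm. Its axes turn with the dial, y along the bar to the nose (a small block on the skirt, and a dark line on top of the bar at that end).
- cap: Loose grey bayonet cap, 80 g, standing fin up. Origin: centre of its underside. Foot: radius 19, 22 mm long, two lugs at its lower end along +x and -x to radius 27 mm (10 mm wide, 6 high). Disc: radius 34 mm, z 22 to 30, tabs on +x and -x to 38.5 mm. Grip fin along x: 46 long, 12 thick (y), z 30 to 57 mm. Half-turn symmetric; enters with its x along the doser's x, either way.
- cap_seat (a point): Centre of the underside of the cap's disc (22 mm above its foot); flush when it lies at the point neck.
- cap_grip (a point): Middle of the cap's fin, 53 mm above its foot: a good TCP height for the grasp.
- polish_pot: bystander: low round pot, 69 x 69 x 41 mm, no fin; origin under its centre
- tin_small: bystander: round food tin, 75 x 75 x 58 mm; origin under its centre
- aerosol_2: bystander: aerosol can, 58 x 58 x 191 mm; origin under its centre
- soap_box: bystander: upright powder carton, 55 x 74 x 112 mm; origin under its centre
- tape_measure: bystander: pocket tape measure, 80 x 33 x 60 mm; origin under its centre
- dropper_1: bystander: small dropper bottle, 33 x 34 x 102 mm; origin under its centre
Not all that is in view belongs to the job. What is shaped like the cap but pink is not meant.

How it is judged:
By the outcome, as a careful person would: the job done as asked, in the order asked, and still so for the second after the job is handed in, while the arm keeps its last pose, push and grip.
It also fails if it takes over 56 s, if anything falls off the work surface, if the arm or the gripper's body presses on something with over 40 N, if the wrist force passes 120 N, or if a joint passes its speed limit or range.

## Working session

There is one attempt and no reset: what is moved stays moved. The work goes in short steps, Python scripts to look and compute and a tool call to move; the robot and the scene stay as the last step left them, time stands still between calls to the robot, and variables do not carry over. Pictures are saved under pics/ and viewed, at most 10 in all, crops included, and the job is handed in when it is done.

Besides the shell and the picture viewer there is one more tool, called after "Call:" by a JSON object that holds its "op" and its "data". move_arm: Moves the arm, as the interface text tells. Its arguments: {"type":"object","properties":{"plan":{"type":"array","items":{"type":"object","properties":{"delta_pos":{"type":"array","items":{"type":"number"}},"turn":{"type":"array","items":{"type":"number"}},"fingers":{"type":"number"}}}},"force":{"type":"number"}},"required":["plan"]}

```bash
mkdir -p pics
cat > h.py <<'E'
import numpy as np, cv2
from workcell import get_obs, camera
def cloud(c):
    z=c["range_z"]; v,u=np.indices(z.shape)
    P=np.stack([(u-c["cx"])/c["fx"]*z,(v-c["cy"])/c["fy"]*z,z],-1)
    W=(P-c["t"])@c["R"]   # R^T (p-t)
    W[z==0]=np.nan
    return W
def save(n,im): cv2.imwrite("pics/"+n+".png",im[...,::-1])
E
python3 - <<'E'
from h import *
print(get_obs())
for n in("top","side"):
    c=camera(n); save(n+"0",c["color"]); np.savez(n+"0.npz",**c)
    print(n,c["fx"],c["cx"],c["cy"],c["R"],c["t"],"cam at",-c["R"].T@c["t"])
E
```

```text
{'clock': 0.0, 'joint_pos': array([-1.31258286,  0.33285876, -0.06470312,  1.46095087,  0.02161045,
        1.34991203, -0.088502  ]), 'joint_velocities': array([ 0.00020821,  0.00018323, -0.00038694,  0.00069651,  0.00163548,
        0.00016779,  0.00098128]), 'tau': array([-3.29692066e-04, -6.25461102e+01,  4.87623049e-02, -3.91594005e+01,
        1.61729398e-02,  9.93019261e-03, -1.27683711e-05]), 'position': array([0.17311794, 0.60017416, 0.24921956]), 'ee_rot': array([ 1.39933720e-01,  9.90160613e-01, -7.13848044e-04, -6.20085210e-05]), 'ft_force': array([-0.66894016,  0.89922791,  0.30164292]), 'torque': array([-0.04899719, -0.03172126, -0.01507407]), 'grasp_force': 0.0, 'grip_width': 1.0027801803634313}
top 387.0485796884992 281.2465382850283 208.92426415898717 [[ 0.02434029 -0.99895137  0.03877772]
 [-0.99876953 -0.02597576 -0.04224555]
 [ 0.04320853 -0.03770174 -0.99835445]] [0.00193286 0.53677218 1.07350359] cam at [0.48968014 0.05634685 1.09433836]
side 518.6599313273143 275.558778689425 209.84628623446974 [[-0.93485703 -0.35480177 -0.01257144]
 [-0.29781978  0.80300762 -0.51621909]
 [ 0.19325041 -0.47884702 -0.8563643 ]] [0.52836761 0.18399946 1.34861352] cam at [0.28812674 0.68549236 1.25653085]
```

View pics/top0.png

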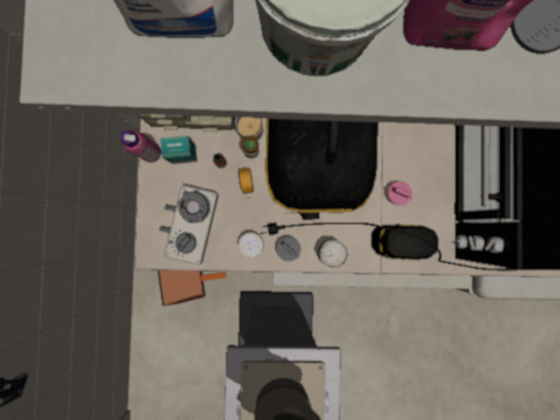

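View pics/side0.png

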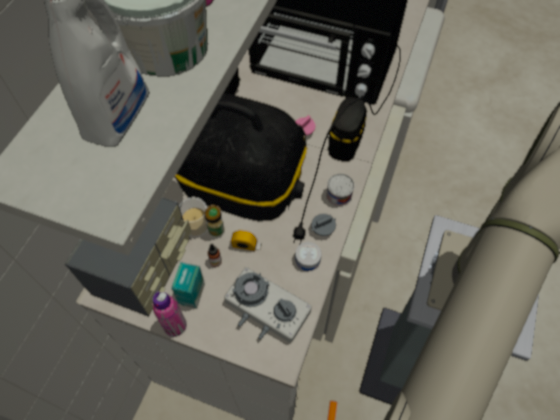

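Candidates in the top picture: grey finned cap (288,247), white polish pot (250,244), tin (333,252), pink finned decoy (399,191). I choose the grey one at (288,247). The doser's neck is at (193,207) and its dial at (186,242). Next is a close crop and measurement.

Run:
```python
from h import *
t=dict(np.load("top0.npz")); s=dict(np.load("side0.npz"))
a=cv2.resize(t["color"][175:275,150:350],None,fx=4,fy=4,interpolation=cv2.INTER_CUBIC)
save("crop_top",a)
b=cv2.resize(s["color"][205:345,215:355],(600,600),interpolation=cv2.INTER_CUBIC)
save("crop_side",b)
for n,c,boxes in(("top",t,dict(doser=(160,180,222,270),cap=(272,230,304,265),)),("side",s,dict(doser=(222,265,315,342),cap=(305,208,340,242)))):
    W=cloud(c)
    for k,(u0,v0,u1,v1) in boxes.items():
        P=W[v0:v1,u0:u1].reshape(-1,3); P=P[~np.isnan(P[:,0])]
        print(n,k,np.histogram(P[:,2],bins=np.arange(-.01,.1,.005)))
        bands=dict(deck=(.043,.053),rim=(.075,.09),skirt=(.055,.066)) if k=="doser" else dict(disc=(.022,.036),fin=(.048,.065))
        for bn,(lo,hi) in bands.items():
            Q=P[(P[:,2]>lo)&(P[:,2]<hi)]
            if len(Q)<5: continue
            r=cv2.minAreaRect(Q[:,:2].astype(np.float32)*1000)
            e,V=np.linalg.eigh(np.cov(Q[:,:2].T)); d=V[:,1]
            print(n,k,bn,len(Q),Q.mean(0).round(4),"rect",np.round(r[0],1),np.round(r[1],1),r[2],"pca",np.degrees(np.arctan2(d[1],d[0])).round(1),np.sqrt(e).round(4))
```

```text
top doser (array([  13, 1065, 1461,   35,   18,   12,   21,   71,   60,   21,  135,
       1171,  539,   96,  159,   69,   87,  213,  263,   45,    1]), array([-0.01 , -0.005,  0.   ,  0.005,  0.01 ,  0.015,  0.02 ,  0.025,
        0.03 ,  0.035,  0.04 ,  0.045,  0.05 ,  0.055,  0.06 ,  0.065,
        0.07 ,  0.075,  0.08 ,  0.085,  0.09 ,  0.095]))
top doser deck 1711 [0.478  0.2585 0.0486] rect [488.6 259.2] [100.2 199.6] 78.25099182128906 pca 166.2 [0.0323 0.0586]
top doser rim 521 [0.5198 0.2522 0.0807] rect [499.7 247.7] [154.8  80.5] 3.1669578552246094 pca 169.8 [0.0203 0.0423]
top doser skirt 263 [0.4612 0.2626 0.0607] rect [494.3 260.7] [ 71.4 164.6] 69.87474060058594 pca 166.1 [0.0178 0.0433]
top cap (array([  2, 237, 356,  11,   0,   0,   6, 151, 266,   9,   1,   0,  17,
        57,   3,   0,   0,   0,   0,   0,   0]), array([-0.01 , -0.005,  0.   ,  0.005,  0.01 ,  0.015,  0.02 ,  0.025,
        0.03 ,  0.035,  0.04 ,  0.045,  0.05 ,  0.055,  0.06 ,  0.065,
        0.07 ,  0.075,  0.08 ,  0.085,  0.09 ,  0.095]))
top cap disc 426 [ 0.4316 -0.0036  0.0306] rect [441.2  -2.7
[... 753 characters left out ...]
[0.02   0.0429]
side doser skirt 340 [0.4645 0.2701 0.0606] rect [479.8 269.4] [ 69.6 170.8] 74.47296905517578 pca 169.4 [0.0179 0.0451]
side cap (array([  6, 289, 376,  48,   0,   1,  12, 146, 166,  28,  17,  16,  25,
        41,  12,   0,   0,   0,   0,   0,   0]), array([-0.01 , -0.005,  0.   ,  0.005,  0.01 ,  0.015,  0.02 ,  0.025,
        0.03 ,  0.035,  0.04 ,  0.045,  0.05 ,  0.055,  0.06 ,  0.065,
        0.07 ,  0.075,  0.08 ,  0.085,  0.09 ,  0.095]))
side cap disc 336 [0.4275 0.0009 0.0302] rect [435.8  -3.2] [80.1 69.1] 14.482383728027344 pca -167.7 [0.0184 0.0195]
side cap fin 84 [ 0.428  -0.003   0.0562] rect [427.9  -4.3] [45.5 13.3] 47.93071365356445 pca 49.0 [0.0037 0.0132]
```

View pics/crop_top.png

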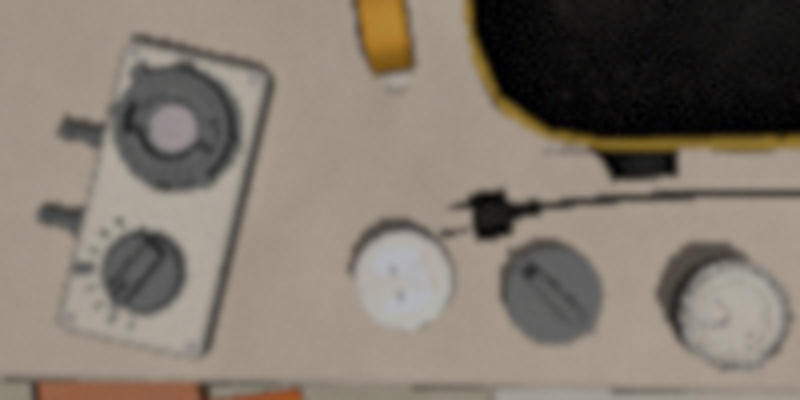

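View pics/crop_side.png

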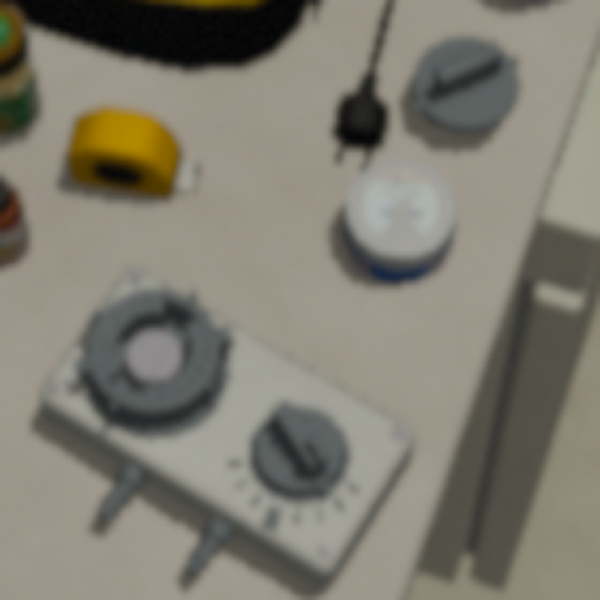

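The crops confirm the choice: the grey finned cap is at top-crop (550,292), next to the finless white pot. On the dial, the broad rib is at (83,267) and the bar runs (110,305) to (160,240). Only the robot-side end can be the nose, because the other end would be out of the dial's range.

```bash
cat >> h.py <<'E'
th=np.radians(78.35); D0=np.array([.4881,.2600]); XD=np.array([np.cos(th),np.sin(th)]); YD=np.array([-XD[1],XD[0]])
NECK=D0-.048*YD; DIAL=D0+.050*YD
def pts(c,ctr,r,lo,hi):
    W=cloud(c).reshape(-1,3); W=W[~np.isnan(W[:,0])]
    return W[(np.hypot(*(W[:,:2]-ctr).T)<r)&(W[:,2]>lo)&(W[:,2]<hi)]
def line(Q):
    r=cv2.minAreaRect(Q[:,:2].astype(np.float32)*1000)
    e,V=np.linalg.eigh(np.cov(Q[:,:2].T)); d=V[:,1]
    return len(Q),Q.mean(0).round(4),np.round(r[0],1),np.round(r[1],1),round(r[2],1),"ang",np.degrees(np.arctan2(d[1],d[0])).round(1)%180
def axes(o):
    from scipy.spatial.transform import Rotation as R
    return R.from_quat(o["ee_rot"]).as_matrix()
E
python3 - <<'E'
from h import *
print("neck",NECK,"dial",DIAL)
for n in("top","side"):
    c=dict(np.load(n+"0.npz"))
    Q=pts(c,DIAL,.04,.076,.095); print(n,"bar",line(Q))
    Q=pts(c,DIAL,.04,.055,.066); print(n,"skirt",cv2.minEnclosingCircle(Q[:,:2].astype(np.float32)*1000),Q[:,2].mean())
    Q=pts(c,NECK,.045,.076,.085); print(n,"rim",cv2.minEnclosingCircle(Q[:,:2].astype(np.float32)*1000))
    Q=pts(c,np.array([.428,-.004]),.05,.022,.036); print(n,"disc",cv2.minEnclosingCircle(Q[:,:2].astype(np.float32)*1000))
    Q=pts(c,np.array([.428,-.004]),.05,.05,.065); print(n,"fin",line(Q))
o=get_obs(); A=axes(o); print(A.round(3))
t=np.array([DIAL[0],DIAL[1],.14]); print("tool delta to above dial",A.T@(t-o["position"]))
E
```

```text
neck [0.53511117 0.25030723] dial [0.43913003 0.27009663]
top bar (83, array([0.4394, 0.269 , 0.0847]), array([439.6, 269.5]), array([12.3, 42.3]), 52.6, 'ang', np.float64(143.2))
top skirt ((438.0455017089844, 274.6654052734375), 30.004289627075195) 0.06115187964386487
top rim ((535.1805419921875, 249.32925415039062), 43.97783279418945)
top disc ((427.69525146484375, -4.892602920532227), 37.75345230102539)
top fin (77, array([ 0.4294, -0.0053,  0.0568]), array([428.4,  -5.6]), array([44.1, 11.4]), 46.4, 'ang', np.float64(48.6))
side bar (97, array([0.4384, 0.2718, 0.0847]), array([439. , 270.5]), array([13. , 42.5]), 52.1, 'ang', np.float64(141.8))
side skirt ((438.7291259765625, 280.3460693359375), 33.90911865234375) 0.06091152953830251
side rim ((535.755615234375, 249.64370727539062), 44.777801513671875)
side disc ((428.328125, -4.000770568847656), 37.40242385864258)
side fin (78, array([ 0.4285, -0.0028,  0.0567]), array([427.9,  -4.3]), array([45.5, 13.3]), 47.9, 'ang', np.float64(49.6))
[[-0.961  0.277 -0.   ]
 [ 0.277  0.961 -0.001]
 [-0.    -0.001 -1.   ]]
tool delta to above dial [-0.34708996 -0.24330439  0.10960019]
```

Units first: shifts go in shares of 0.6 m and turns go in shares of 2 rad. So -0.347 m / 0.6 = -0.5783, -0.243 m / 0.6 = -0.405, 0.375 rad / 2 = 0.1875.

Call:
{"op": "move_arm", "data": {"plan": [{"delta_pos": [-0.5783, -0.405, 0.15], "turn": [0, 0, 0.1875], "fingers": 0.5}, {"delta_pos": [-0.5783, -0.405, 0.15], "turn": [0, 0, 0.1875], "fingers": 0.5}, {"delta_pos": [-0.5783, -0.405, 0.15], "turn": [0, 0, 0.1875], "fingers": 0.5}, {"delta_pos": [-0.5783, -0.405, 0.15], "turn": [0, 0, 0.1875], "fingers": 0.5}, {"delta_pos": [-0.5783, -0.405, 0.15], "turn": [0, 0, 0.1875], "fingers": 0.5}, {"delta_pos": [-0.5783, -0.405, 0.15], "turn": [0, 0, 0.1875], "fingers": 0.5}, {"delta_pos": [-0.5783, -0.405, 0.15], "turn": [0, 0, 0.1875], "fingers": 0.5}, {"delta_pos": [-0.5783, -0.405, 0.15], "turn": [0, 0, 0.1875], "fingers": 0.5}, {"delta_pos": [-0.5783, -0.405, 0.15], "turn": [0, 0, 0.1875], "fingers": 0.5}, {"delta_pos": [-0.5783, -0.405, 0.15], "turn": [0, 0, 0.1875], "fingers": 0.5}, {"delta_pos": [-0.5783, -0.405, 0.15], "turn": [0, 0, 0.1875], "fingers": 0.5}]}}

```text
clock: 1.48
position: [0.4386, 0.272, 0.1602]
ee_rot: [0.321, 0.947, 0.0, -0.0]
ft_force: [-0.1, -0.5, -0.0]
grip_width: 0.502
grasp_force: 0.0
```

```bash
cat >> h.py <<'E'
def rel(tgt,yaw_y):
    """tool-frame shift to tgt and turn about tool z to bring tool y to world yaw (deg)"""
    o=get_obs(); A=axes(o); y=np.degrees(np.arctan2(A[1,1],A[0,1]))
    d=(yaw_y-y+180)%360-180
    print("t",o["clock"],"pos",o["position"].round(4),"yaw",y.round(2),"tilt",A[:,2].round(4),"F",o["ft_force"].round(1),"grip",o["grip_width"],o["grasp_force"],"q",o["joint_pos"].round(2))
    print("shift",(A.T@(np.array(tgt)-o["position"])).round(4),"turn z",-np.radians(d).round(4))
E
python3 -c "
from h import *
rel([*DIAL,.083],52.4)"
```

```text
t 1.475 pos [0.4386 0.272  0.1602] yaw 52.54 tilt [ 0.e+00  4.e-04 -1.e+00] F [-0.1 -0.5 -0. ] grip 0.501503500568904 0.0 q [-0.87  0.16  0.24  1.87 -0.04  1.11  0.31]
shift [-0.0015 -0.0012  0.0772] turn z 0.0024
```

To row units: 0.077 m / 0.6 = 0.1283, 0.04 m / 0.6 = 0.0667.

Call:
{"op": "move_arm", "data": {"plan": [{"delta_pos": [-0.0017, -0.0017, 0.0667], "turn": [0, 0, 0], "fingers": 0.5}, {"delta_pos": [-0.0017, -0.0017, 0.1], "turn": [0, 0, 0], "fingers": 0.5}, {"delta_pos": [-0.0017, -0.0017, 0.1283], "turn": [0, 0, 0], "fingers": 0.5}, {"delta_pos": [-0.0017, -0.0017, 0.1283], "turn": [0, 0, 0], "fingers": 0.7}, {"delta_pos": [-0.0017, -0.0017, 0.1283], "turn": [0, 0, 0], "fingers": 1}, {"delta_pos": [-0.0017, -0.0017, 0.1283], "turn": [0, 0, 0], "fingers": 1}, {"delta_pos": [-0.0017, -0.0017, 0.1283], "turn": [0, 0, 0], "fingers": 1}, {"delta_pos": [-0.0017, -0.0017, 0.1283], "turn": [0, 0, 0], "fingers": 1}], "force": 40}}

```text
clock: 2.48
position: [0.4399, 0.2701, 0.0838]
ee_rot: [0.322, 0.947, 0.001, 0.0]
ft_force: [-0.1, 1.7, 3.7]
grip_width: 0.125
grasp_force: 43.1
```

```bash
python3 -c "
from h import *
rel([*DIAL,.083],-1.85)"
```

```text
t 2.475 pos [0.4399 0.2701 0.0838] yaw 52.43 tilt [ 0.0012  0.0013 -1.    ] F [-0.1  1.7  3.7] grip 0.12464772952902392 43.10681104660034 q [-0.85  0.26  0.24  1.94 -0.07  0.95  0.34]
shift [ 0.0006 -0.0005  0.0008] turn z 0.9474
```

To row units: 0.947 rad / 2 = 0.4735.

Call:
{"op": "move_arm", "data": {"plan": [{"delta_pos": [0, 0, 0], "turn": [0, 0, 0.075], "fingers": 1}, {"delta_pos": [0, 0, 0], "turn": [0, 0, 0.15], "fingers": 1}, {"delta_pos": [0, 0, 0], "turn": [0, 0, 0.225], "fingers": 1}, {"delta_pos": [0, 0, 0], "turn": [0, 0, 0.3], "fingers": 1}, {"delta_pos": [0, 0, 0], "turn": [0, 0, 0.375], "fingers": 1}, {"delta_pos": [0, 0, 0], "turn": [0, 0, 0.44], "fingers": 1}, {"delta_pos": [0, 0, 0], "turn": [0, 0, 0.4735], "fingers": 1}, {"delta_pos": [0, 0, 0], "turn": [0, 0, 0.4735], "fingers": 1}, {"delta_pos": [0, 0, 0], "turn": [0, 0, 0.4735], "fingers": 1}, {"delta_pos": [0, 0, 0], "turn": [0, 0, 0.4735], "fingers": 0.5}, {"delta_pos": [0, 0, 0], "turn": [0, 0, 0.4735], "fingers": 0.5}]}}

```text
clock: 3.85
position: [0.4394, 0.2692, 0.0829]
ee_rot: [0.718, 0.696, -0.0, 0.0]
ft_force: [0.5, 0.5, 0.3]
grip_width: 0.5
grasp_force: 0.0
```

To row units: 0.15 m / 0.6 = 0.25, -0.12 m / 0.6 = -0.2.

Call:
{"op": "move_arm", "data": {"plan": [{"delta_pos": [0, 0, -0.05], "turn": [0, 0, 0], "fingers": 0.5}, {"delta_pos": [0, 0, -0.1333], "turn": [0, 0, 0], "fingers": 0.5}, {"delta_pos": [0, 0, -0.2], "turn": [0, 0, 0], "fingers": 0.5}, {"delta_pos": [0, 0.25, -0.2], "turn": [0, 0, 0], "fingers": 0.5}, {"delta_pos": [-0.0833, -0.0833, -0.2], "turn": [0, 0, 0], "fingers": 0.5}]}}

```text
clock: 4.47
position: [0.4494, 0.2443, 0.1945]
ee_rot: [0.719, 0.695, -0.008, 0.005]
ft_force: [-3.9, -0.3, 1.4]
grip_width: 0.5
grasp_force: 0.0
```

```bash
python3 -c "
from h import *
rel([.4282,-.0048,.14],-41.4)
for n in ('top','side'):
    c=camera(n); save(n+'1',c['color']); np.savez(n+'1.npz',**c); Q=pts(c,DIAL,.04,.076,.095)
    if len(Q)>10: print(n,line(Q))
"
```

```text
t 4.475 pos [0.4494 0.2443 0.1945] yaw -1.98 tilt [-0.0051 -0.0186 -0.9998] F [-3.9 -0.3  1.4] grip 0.5001612603504815 0.0 q [-0.99  0.13  0.42  1.84 -0.04  1.2  -0.58]
shift [-0.2486 -0.0123  0.0592] turn z 0.6879
side (93, array([0.4385, 0.2714, 0.0847]), array([438.9, 271.2]), array([41.3, 12.3]), 88.3, 'ang', np.float64(88.2))
```

The dial reads about 1.39–1.40 rad, so it stands at the broad rib. Next is the cap.

To row units: -0.2486 m / 0.6 = -0.4143, 0.05 m / 0.6 = 0.0833, 0.688 rad / 2 = 0.344.

Call:
{"op": "move_arm", "data": {"plan": [{"delta_pos": [-0.4143, -0.02, 0.0833], "turn": [0, 0, 0.344], "fingers": 0.4}, {"delta_pos": [-0.4143, -0.02, 0.0833], "turn": [0, 0, 0.344], "fingers": 0.4}, {"delta_pos": [-0.4143, -0.02, 0.0833], "turn": [0, 0, 0.344], "fingers": 0.4}, {"delta_pos": [-0.4143, -0.02, 0.0833], "turn": [0, 0, 0.344], "fingers": 0.4}, {"delta_pos": [-0.4143, -0.02, 0.0833], "turn": [0, 0, 0.344], "fingers": 0.4}, {"delta_pos": [-0.4143, -0.02, 0.0833], "turn": [0, 0, 0.344], "fingers": 0.4}, {"delta_pos": [-0.4143, -0.02, 0.0833], "turn": [0, 0, 0.344], "fingers": 0.4}, {"delta_pos": [-0.4143, -0.02, 0.0833], "turn": [0, 0, 0.344], "fingers": 0.4}, {"delta_pos": [-0.4143, -0.02, 0.0833], "turn": [0, 0, 0.344], "fingers": 0.4}]}}

```text
clock: 5.7
position: [0.4242, -0.0036, 0.153]
ee_rot: [0.911, 0.413, -0.0, 0.0]
ft_force: [0.6, 0.2, 0.6]
grip_width: 0.6
grasp_force: 0.0
```

```bash
python3 -c "
from h import *
rel([.4282,-.0048,.054],-41.4)
c=camera('top'); Q=pts(c,DIAL,.04,.076,.095); print(line(Q))
"
```

```text
t 5.7 pos [ 0.4242 -0.0036  0.153 ] yaw -41.18 tilt [ 0.e+00 -1.e-04 -1.e+00] F [0.6 0.2 0.6] grip 0.6004170663900453 0.0 q [-0.76 -0.07  0.65  2.11  0.05  1.09 -0.85]
shift [0.0017 0.0038 0.099 ] turn z 0.0038
(79, array([0.4397, 0.269 , 0.0852]), array([439.7, 269.4]), array([41.8, 11.7]), 87.1, 'ang', np.float64(86.8))
```

To row units: 0.098 m / 0.6 = 0.1633, 0.07 m / 0.6 = 0.1167, 0.004 rad / 2 = 0.002.

Call:
{"op": "move_arm", "data": {"plan": [{"delta_pos": [0.0028, 0.0063, 0.05], "turn": [0, 0, 0.002], "fingers": 0.4}, {"delta_pos": [0.0028, 0.0063, 0.1167], "turn": [0, 0, 0.002], "fingers": 0.4}, {"delta_pos": [0.0028, 0.0063, 0.1633], "turn": [0, 0, 0.002], "fingers": 0.4}, {"delta_pos": [0.0028, 0.0063, 0.1633], "turn": [0, 0, 0.002], "fingers": 0.4}, {"delta_pos": [0.0028, 0.0063, 0.1633], "turn": [0, 0, 0.002], "fingers": 0.6}, {"delta_pos": [0.0028, 0.0063, 0.1633], "turn": [0, 0, 0.002], "fingers": 0.8}, {"delta_pos": [0.0028, 0.0063, 0.1633], "turn": [0, 0, 0.002], "fingers": 1}, {"delta_pos": [0.0028, 0.0063, 0.1633], "turn": [0, 0, 0.002], "fingers": 1}, {"delta_pos": [0.0028, 0.0063, 0.1633], "turn": [0, 0, 0.002], "fingers": 1}], "force": 60}}

```text
clock: 6.88
position: [0.4289, -0.005, 0.0561]
ee_rot: [0.912, 0.411, 0.001, -0.0]
ft_force: [-2.6, 0.4, 7.2]
grip_width: 0.125
grasp_force: 58.9
```

```bash
python3 -c "
from h import *
rel([.4282,-.0048,.17],-41.4)
"
```

```text
t 6.875 pos [ 0.4289 -0.005   0.0561] yaw -41.48 tilt [ 0.0017  0.0012 -1.    ] F [-2.6  0.4  7.2] grip 0.12524031822217402 58.88802230358124 q [-0.74  0.14  0.68  2.19 -0.12  0.85 -0.71]
shift [-0.     -0.0006 -0.1139] turn z -0.0014
```

To row units: -0.13 m / 0.6 = -0.2167, -0.1 m / 0.6 = -0.1667.

Call:
{"op": "move_arm", "data": {"plan": [{"delta_pos": [0, 0, -0.0667], "turn": [0, 0, 0], "fingers": 1}, {"delta_pos": [0, 0, -0.1667], "turn": [0, 0, 0], "fingers": 1}, {"delta_pos": [0, 0, -0.2167], "turn": [0, 0, 0], "fingers": 1}, {"delta_pos": [0, 0, -0.2167], "turn": [0, 0, 0], "fingers": 1}, {"delta_pos": [0, 0, -0.2167], "turn": [0, 0, 0], "fingers": 1}]}}

```text
clock: 7.5
position: [0.4277, -0.0053, 0.1845]
ee_rot: [0.912, 0.411, -0.0, -0.0]
ft_force: [-0.2, 0.1, -0.6]
grip_width: 0.124
grasp_force: 58.9
```

```bash
python3 -c "
from h import *
rel([*NECK,.186],-11.65)
"
```

```text
t 7.5 pos [ 0.4277 -0.0053  0.1845] yaw -41.48 tilt [-4.e-04  4.e-04 -1.e+00] F [-0.2  0.1 -0.6] grip 0.12405789326794206 58.887643218040466 q [-0.8  -0.11  0.67  2.07  0.08  1.17 -0.88]
shift [ 0.2627 -0.0888 -0.0014] turn z -0.5206
```

To row units: 0.2627 m / 0.6 = 0.4378, -0.0888 m / 0.6 = -0.148, -0.52 rad / 2 = -0.26.

Call:
{"op": "move_arm", "data": {"plan": [{"delta_pos": [0.4378, -0.148, 0], "turn": [0, 0, -0.26], "fingers": 1}, {"delta_pos": [0.4378, -0.148, 0], "turn": [0, 0, -0.26], "fingers": 1}, {"delta_pos": [0.4378, -0.148, 0], "turn": [0, 0, -0.26], "fingers": 1}, {"delta_pos": [0.4378, -0.148, 0], "turn": [0, 0, -0.26], "fingers": 1}, {"delta_pos": [0.4378, -0.148, 0], "turn": [0, 0, -0.26], "fingers": 1}, {"delta_pos": [0.4378, -0.148, 0], "turn": [0, 0, -0.26], "fingers": 1}, {"delta_pos": [0.4378, -0.148, 0], "turn": [0, 0, -0.26], "fingers": 1}, {"delta_pos": [0.4378, -0.148, 0], "turn": [0, 0, -0.26], "fingers": 1}, {"delta_pos": [0.4378, -0.148, 0], "turn": [0, 0, -0.26], "fingers": 1}, {"delta_pos": [0.4378, -0.148, 0], "turn": [0, 0, -0.26], "fingers": 1}]}}

```text
clock: 8.75
position: [0.5355, 0.25, 0.1852]
ee_rot: [0.776, 0.631, 0.0, -0.0]
ft_force: [0.7, -0.1, -0.7]
grip_width: 0.124
grasp_force: 58.9
```

```bash
python3 -c "
from h import *
rel([*NECK,.15],-11.65)
for n in('top','side'):
    c=camera(n); np.savez(n+'2.npz',**c)
    p=c['R']@np.array([*NECK,.15])+c['t']; u=int(c['fx']*p[0]/p[2]+c['cx']); v=int(c['fy']*p[1]/p[2]+c['cy'])
    print(n,u,v)
    if n=='side': save('side2',cv2.resize(c['color'][max(v-70,0):v+70,max(u-70,0):u+70],(600,600),interpolation=cv2.INTER_CUBIC))
    Q=pts(c,NECK,.06,.14,.165); print(n,len(Q),Q[:,2].mean() if len(Q) else 0)
    # grey disc only
    if len(Q)>10: print(cv2.minEnclosingCircle(Q[:,:2].astype(np.float32)*1000), np.histogram(Q[:,2],8))
"
```

```text
t 8.75 pos [0.5355 0.25   0.1852] yaw -11.71 tilt [ 1.e-04  5.e-04 -1.e+00] F [ 0.7 -0.1 -0.7] grip 0.12375726305481528 58.85835528373718 q [-0.96  0.33  0.55  1.67 -0.18  1.2  -0.58]
shift [ 0.0002 -0.0004  0.0352] turn z -0.0011
top 186 204
top 243 0.1590915157793159
((534.8350830078125, 244.42552185058594), 33.10868835449219) (array([ 5,  4, 15, 36, 67, 76, 32,  8]), array([0.15233422, 0.15374918, 0.15516413, 0.15657909, 0.15799404,
       0.159409  , 0.16082395, 0.16223891, 0.16365386]))
side 248 273
side 306 0.15899355002597054
((534.1633911132812, 253.78839111328125), 34.12018966674805) (array([ 4,  9, 20, 55, 88, 83, 39,  8]), array([0.15083136, 0.15259162, 0.15435188, 0.15611214, 0.1578724 ,
       0.15963266, 0.16139292, 0.16315318, 0.16491344]))
```

View pics/side2.png

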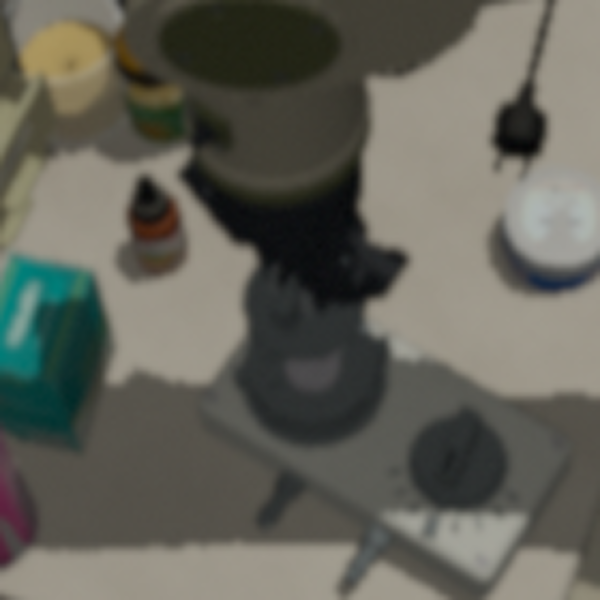

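The picture shows the cap held level over the neck, with its fin along the doser's x. The dial's nose is at the broad rib, crop (430,525). The disc top is at 0.159, so flush is at TCP z ≈ 0.114.

To row units: 0.056 m / 0.6 = 0.0933, 0.054 m / 0.6 = 0.09.

Call:
{"op": "move_arm", "data": {"plan": [{"delta_pos": [0, 0, 0.05], "turn": [0, 0, 0], "fingers": 1}, {"delta_pos": [0, 0, 0.07], "turn": [0, 0, 0], "fingers": 1}, {"delta_pos": [0, 0, 0.0767], "turn": [0, 0, 0], "fingers": 1}, {"delta_pos": [0, 0, 0.0833], "turn": [0, 0, 0], "fingers": 1}, {"delta_pos": [0, 0, 0.09], "turn": [0, 0, 0], "fingers": 1}, {"delta_pos": [0, 0, 0.0933], "turn": [0, 0, 0], "fingers": 1}, {"delta_pos": [0, 0, 0.0933], "turn": [0, 0, 0], "fingers": 1}, {"delta_pos": [0, 0, 0.0933], "turn": [0, 0, 0], "fingers": 1}]}}

```text
clock: 9.85
position: [0.5356, 0.2503, 0.1292]
ee_rot: [0.775, 0.631, 0.0, -0.0]
ft_force: [0.3, -0.1, -0.4]
grip_width: 0.127
grasp_force: 58.9
```

```bash
python3 -c "
from h import *
rel([*NECK,.114],-11.65); print(get_obs()['torque'])
"
```

```text
t 9.85 pos [0.5356 0.2503 0.1292] yaw -11.69 tilt [ 2.e-04  2.e-04 -1.e+00] F [ 0.3 -0.1 -0.4] grip 0.1271119053274992 58.87393534183502 q [-0.95  0.38  0.53  1.72 -0.22  1.09 -0.55]
shift [-0.0001 -0.0005  0.0152] turn z -0.0007
[0.04338719 0.02894636 0.07889264]
```

To row units: 0.0155 m / 0.6 = 0.0258, 0.0145 m / 0.6 = 0.0242.

Call:
{"op": "move_arm", "data": {"plan": [{"delta_pos": [0, 0, 0.0067], "turn": [0, 0, 0], "fingers": 1}, {"delta_pos": [0, 0, 0.0133], "turn": [0, 0, 0], "fingers": 1}, {"delta_pos": [0, 0, 0.02], "turn": [0, 0, 0], "fingers": 1}, {"delta_pos": [0, 0, 0.0242], "turn": [0, 0, 0], "fingers": 1}, {"delta_pos": [0, 0, 0.0258], "turn": [0, 0, 0], "fingers": 1}, {"delta_pos": [0, 0, 0.0258], "turn": [0, 0, 0], "fingers": 1}, {"delta_pos": [0, 0, 0.0258], "turn": [0, 0, 0], "fingers": 1}], "force": 90}}

```text
clock: 10.72
position: [0.5358, 0.2504, 0.1142]
ee_rot: [0.775, 0.631, 0.0, -0.0]
ft_force: [-1.6, -0.3, 8.6]
grip_width: 0.114
grasp_force: 93.7
```

```bash
python3 -c "
from h import *
rel([*NECK,.114],-11.65); print(get_obs()['torque'])
"
```

```text
t 10.725 pos [0.5358 0.2504 0.1142] yaw -11.69 tilt [ 5.e-04  7.e-04 -1.e+00] F [-1.6 -0.3  8.6] grip 0.11364873432253592 93.6716079711914 q [-0.94  0.4   0.53  1.73 -0.23  1.07 -0.54]
shift [-0.0002 -0.0006  0.0002] turn z -0.0007
[-0.13269912  0.3192085  -0.0195174 ]
```

To row units: 0.001 m / 0.6 = 0.0017, 0.0005 m / 0.6 = 0.0008.

Call:
{"op": "move_arm", "data": {"plan": [{"delta_pos": [0, 0, 0.0008], "turn": [0, 0, 0], "fingers": 1}, {"delta_pos": [0, 0, 0.0017], "turn": [0, 0, 0], "fingers": 1}, {"delta_pos": [0, 0, 0.0017], "turn": [0, 0, 0], "fingers": 1}]}}

```text
clock: 11.1
position: [0.5358, 0.2505, 0.1141]
ee_rot: [0.775, 0.631, 0.001, -0.0]
ft_force: [-6.7, -2.2, 18.9]
grip_width: 0.118
grasp_force: 95.3
```

```bash
python3 -c "
from h import *
rel([*NECK,.114],-11.65)
for n in('top','side'):
    c=camera(n); Q=pts(c,NECK,.034,.10,.118); print(n,len(Q),np.median(Q[:,2]),np.histogram(Q[:,2],6))
"
```

```text
t 11.1 pos [0.5358 0.2505 0.1141] yaw -11.69 tilt [ 3.0e-04  1.3e-03 -1.0e+00] F [-6.7 -2.2 18.9] grip 0.11782738631672161 95.32636284828186 q [-0.94  0.4   0.53  1.73 -0.23  1.06 -0.54]
shift [-0.0003 -0.0006  0.0001] turn z -0.0008
top 17 0.1134025095423409 (array([2, 1, 1, 3, 2, 8]), array([0.10177041, 0.10422395, 0.10667749, 0.10913103, 0.11158457,
       0.11403811, 0.11649166]))
side 70 0.11368299846591667 (array([ 7,  2, 11,  6, 19, 25]), array([0.10018256, 0.10315106, 0.10611956, 0.10908805, 0.11205655,
       0.11502505, 0.11799354]))
```

To row units: -0.0004 m / 0.6 = -0.0007, 0.4 rad / 2 = 0.2.

Call:
{"op": "move_arm", "data": {"plan": [{"delta_pos": [0, 0, -0.0007], "turn": [0, 0, 0.025], "fingers": 1}, {"delta_pos": [0, 0, -0.0007], "turn": [0, 0, 0.075], "fingers": 1}, {"delta_pos": [0, 0, -0.0007], "turn": [0, 0, 0.125], "fingers": 1}, {"delta_pos": [0, 0, -0.0007], "turn": [0, 0, 0.175], "fingers": 1}, {"delta_pos": [0, 0, -0.0007], "turn": [0, 0, 0.2], "fingers": 1}, {"delta_pos": [0, 0, -0.0007], "turn": [0, 0, 0.2], "fingers": 1}]}}

```text
clock: 11.95
position: [0.5366, 0.251, 0.1142]
ee_rot: [0.886, 0.465, 0.001, -0.0]
ft_force: [0.3, 0.4, 8.7]
grip_width: 0.116
grasp_force: 93.9
```

```bash
python3 -c "
from h import *
rel([*NECK,.114],-56.65); print(get_obs()['torque'])
"
```

```text
t 11.95 pos [0.5366 0.251  0.1142] yaw -34.64 tilt [ 0.0025  0.0017 -1.    ] F [0.3 0.4 8.7] grip 0.11615104798747548 93.92306685447693 q [-1.    0.42  0.6   1.74 -0.27  1.07 -0.91]
shift [-0.0014 -0.0008  0.0002] turn z 0.3842
[ 0.13828743 -0.21340625 -0.05697663]
```

To row units: 0.0003 m / 0.6 = 0.0005, 0.384 rad / 2 = 0.192.

Call:
{"op": "move_arm", "data": {"plan": [{"delta_pos": [0, 0, 0.0005], "turn": [0, 0, 0.05], "fingers": 1}, {"delta_pos": [0, 0, 0.0005], "turn": [0, 0, 0.1], "fingers": 1}, {"delta_pos": [0, 0, 0.0005], "turn": [0, 0, 0.15], "fingers": 1}, {"delta_pos": [0, 0, 0.0005], "turn": [0, 0, 0.18], "fingers": 1}, {"delta_pos": [0, 0, 0.0005], "turn": [0, 0, 0.192], "fingers": 1}, {"delta_pos": [0, 0, 0.0005], "turn": [0, 0, 0.192], "fingers": 1}, {"delta_pos": [0, 0, 0.0005], "turn": [0, 0, 0.192], "fingers": 1}]}}

```text
clock: 12.82
position: [0.5369, 0.2511, 0.1142]
ee_rot: [0.958, 0.287, 0.002, -0.001]
ft_force: [2.0, 1.2, 11.1]
grip_width: 0.117
grasp_force: 94.1
```

```bash
python3 -c "
from h import *
rel([*NECK,.114],-56.65); print(get_obs()['torque'])
for n in('top','side'):
    c=camera(n); np.savez(n+'3.npz',**c)
    Q=pts(c,DIAL,.04,.076,.095); print(n,line(Q) if len(Q)>9 else '')
    p=c['R']@np.array([*NECK,.11])+c['t']; u=int(c['fx']*p[0]/p[2]+c['cx']); v=int(c['fx']*p[1]/p[2]+c['cy'])
    k=45; im=cv2.resize(c['color'][v-k:v+k,u-k:u+k],(600,600),interpolation=cv2.INTER_CUBIC)
    save(n+'3',cv2.convertScaleAbs(im,alpha=2))
"
```

```text
t 12.825 pos [0.5369 0.2511 0.1142] yaw -56.59 tilt [ 0.0032  0.0021 -1.    ] F [ 2.   1.2 11.1] grip 0.1172081201149564 94.1050136089325 q [-1.06  0.43  0.68  1.74 -0.31  1.07 -1.26]
shift [-0.002  -0.0003  0.0002] turn z 0.001
[ 0.09138621 -0.32624211  0.07370111]
top (24, array([0.4397, 0.2535, 0.0843]), array([439.2, 253.8]), array([10.5, 12.2]), 1.8, 'ang', np.float64(52.2))
side (95, array([0.4385, 0.272 , 0.0847]), array([439. , 271.1]), array([41.7, 12. ]), 88.9, 'ang', np.float64(88.1))
```

View pics/side3.png

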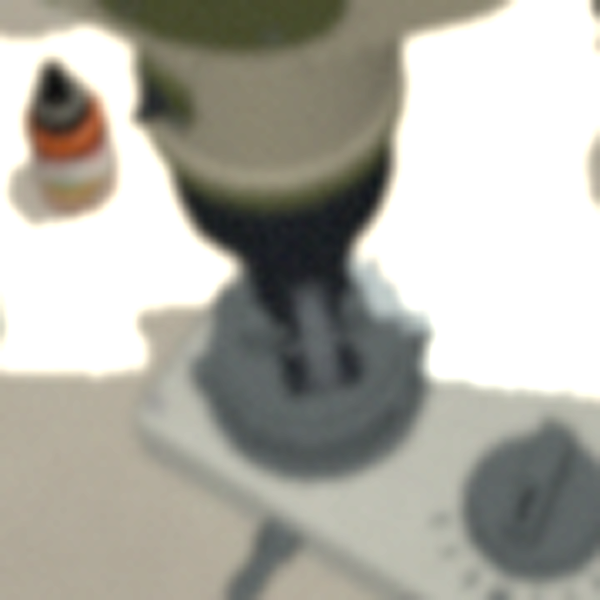

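View pics/top3.png

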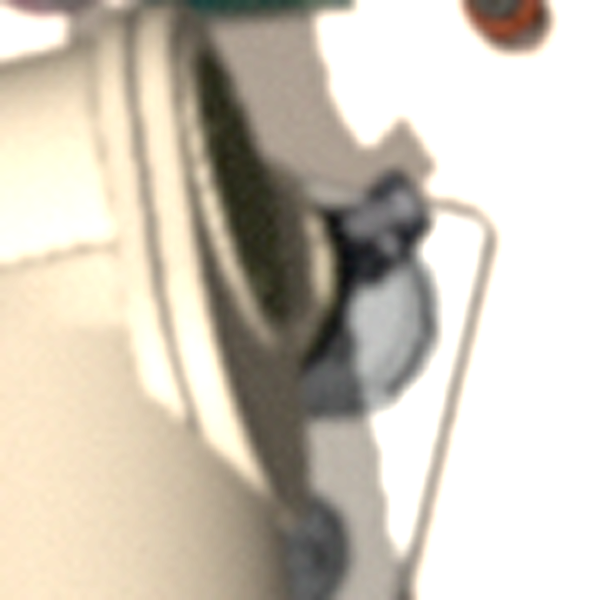

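The side view shows the cap flush on the neck with its fin turned 45°, held in the pads at crop (315,340). The dial's nose is still at the broad rib, (500,595). Push is 11 N, and the height equals the hard stop.

```bash
python3 -c "
from workcell import hand_in
print(hand_in())"
```

```text
the job is handed in; nothing more can be done
None
```

I set the dial to the broad rib (about 1.40 rad), then pressed the cap flush, turned it 45° clockwise to the vent, and handed the job in at about 13 s with the cap still gripped there under an 11 N push.

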